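Open the slide-lid wheel case and fit the wide wheel to the edge burnisher

ROBOT

A 6-joint arm with a two-finger parallel gripper is mounted at the origin on the work surface. World frame = base frame: x ahead of the robot, y to its left, z up, the work surface at z = 0. Lengths are in m, angles in rad, forces in N, time in s.
With the tool pointing down it reaches from about 0.25 to 0.8 m from the base axis. Payload 8.5 kg.
Tool frame: the origin (TCP) lies midway between the tips of the shut fingers; the grasp point (between the pads) lies 19 mm behind it (arm.hold_point_z is the z of the grasp point in the tool frame, in m); z points along the fingers, y is the line along which they close (so a half turn about z gives the same grasp; the last joint's range is limited). The gripper opens to 85 mm and grips with 20 to 120 N. Pads are 22 mm wide; open, the fingers measure 114 mm over their backs; the gripper's body (76 mm by 85 mm) begins 54 mm behind the grasp point. The pads swing forward as they close: fully open they stand 13 mm farther back than shut.
Start: joints at [-1.27, 0.238, -0.013, 1.319, 0, 1.571], TCP at [0.156, -0.501, 0.231] pointing down, gripper open.
Joint ranges: [-2.66, 2.66], [-1.03, 1.9], [-1.14, 1.46], [-1.82, 2.27], [-1.45, 1.34], [-3.14, 3.14]. Speed limits (rad/s): [2.22, 2.22, 2.79, 3.14, 3.14, 3.14].

INTERFACE

Orientations are given as a unit quaternion [w, x, y, z].
In Python, from workcell import readout, viewer, ticket, silhouettes, arm gives the robot as it stands. The module is installed in compiled form; this text tells all that it offers.
- The arm moves only by the tool move_arm, never from a script. Its argument "commands" is a list of rows, each a list of 5 numbers: the gripper's target within -1 to 1 (shut at 1, half-way at 0, fully open at -1), then the shift along the tool's x, y, z in cm, then the turn about the tool's z in degrees. In form: [[hand, tx, ty, tz, spin], ...]. A call has 1 to 10 rows; each row is the pose to reach, as a shift and turn from the pose commanded when the call began, along the tool's axes at that moment; what a row does not reach only later rows make up. A row lasts 1/12 s, in which the tool goes at most 41.7 mm and 7.16 degrees, less where a joint would pass 70% of its speed; a pose out of reach is approached as far as the arm can. A call with a gripper value outside its range is refused whole. The fingers move at their own pace and stop on an object; "squeeze" is the grip in N (left out, the last holds). Time passes only in rows, so rows that repeat a pose let the fingers close. It gives the time, the measured TCP pose, the force, the opening and the grip force at its end, in the units of the state.
- readout.read_state(): the state, without advancing time (a new reading comes with each control period).
- viewer.snapshot(name): name is "side" or "top"; returns a dict with "color" (384x512x3 uint8, red, green, blue), "mtx" (3x3 intrinsics, pixels), "dist_coeffs" ([k1, k2, p1, p2, k3] as OpenCV has them; the pictures are not rectified), "world_to_cam" (4x4, takes a point from world to camera coordinates). Camera axes: x right, y down, z forward; pixel columns grow to the right and rows downward; lengths in m; the calibration is good to about 2 mm. A picture is of the moment at which its call begins. There is no depth.
- ticket.close_job(): hands the job in; it is judged then, once.
Trained networks look in the newest picture that a camera, given by its name, has taken for a name from the list of things; names that differ only in an ending like _2 or _b are one class to them, and where a whole thing is asked for, a point or a joint stands for the part that bears it (a point fixed in the world has none). Each returns a list of dicts, best first, with "score" (0 to 1); they miss things now and then, are a little off and sometimes report something else, mostly with a low value. They report only what shows in the picture. A call takes as long as a camera call. They do not tell look-alikes from the thing itself.
- silhouettes(camera, name): "mask" (384x512 bool, what is visible of it) and "point" ([column, row] in pixels, amid what is visible of it).
The state is a dict: "t": time; "qpos": joint angles; "dq": joint speeds; "joint_torque": joint torques, N m; "tcp_pos": TCP position; "tcp_rot": TCP orientation; "ft_force": force on the tool from outside, world axes, zero at the start; "wrist_torque": the same for the moment, N m; "finger_gap": opening from 0.0 (shut) to 1.0 (fully open); "finger_force": force on a finger pad.
Only numpy, scipy, OpenCV 4.12 (cv2) and the standard library are available. Lean on these libraries where they do the work, as an engineer would, in place of code of your own. Each camera call takes 0.05 s, during which the arm holds its last target. There are 200 camera calls.

TASK

Open the wooden wheel case: lift the lid's front end up over the end lip, slide it out of its grooves and lay it flat on the stone slab, pull bar up, without dropping it. Then take the widest of the three burnishing wheels from the case and seat it fully home on the burnisher's flatted spindle, collar up; leave the other two wheels standing in the case, do not knock the stamp rack, can, mallet or snap box, and let go of everything.

Things in the scene. Friction and masses are not known exactly. Their poses are not given: they have to be found in the camera images.
- case: Wooden slide-lid case, 216 (x) x 116 (y) x 82 mm tall, fixed. Origin: centre of its underside, z up. Its front, with the lip, is at -x: the lid leaves that way. Inside: floor 10 mm up, 192 x 88 mm, with three wheel places at x = -60, 0, 60 mm (y = 0), each a dowel 8 mm across, 8 mm tall. Shut, the lid's underside lies 64 mm up on ledges all round, 2 mm behind the lip
- case_lip (a point): middle of the top edge of the end lip that holds the lid shut: 68 mm above the case's underside, 4 mm above the ledges (and the shut lid's underside), 105 mm in front of the case's middle; the lip is 6 mm thick. Axes as the case's
- case_groove (a point): middle, between the two grooves, of their front mouth, half-way up them. Overhanging side strips (82 mm tall) over the case's rear half only (case x = 0 to 108 mm) make grooves 13 mm high, 64 to 77 mm up: the 6 mm lid has 7 mm of play upwards (raise it level by 4 to 7 mm, or tip up its front) and 1.5 mm each side. It is free once slid 100 mm towards -x
- lid: Loose lid: wooden panel 200 (x) x 100 (y) x 6 mm, about 0.11 kg. Origin: centre of the panel's underside; z up; its front end, at -x, lies behind the case's lip at the start. Shut, its axes are those of the case
- lid_pull (a point): centre of the lid's pull bar, a wooden bar on the lid's upper face 14 mm thick (lid x), 56 mm long (lid y) and 18 mm high; it lies 72 mm in front (-x) of the lid's middle, 15 mm above the panel's underside (so the panel's upper face is 9 mm below it). Axes as the lid's
- lid_front (a point): middle of the lower edge of the lid's front end (100 mm in front of the lid's middle). Axes as the lid's
- wide_wheel_centre (a point): centre, half-way up, of the widest wheel, to be fitted: 50 mm tall, about 0.13 kg; wooden part 60 mm across and 30 mm high, three shallow grooves round its rim; on top, coaxial, a round aluminium collar 28 mm across, 20 mm high (grip this). A D-shaped bore runs right through along z (up): 16 mm across, its flat 5 mm from the axis on the +x side, which a grub screw in the collar marks
- middle_wheel_centre (a point): centre, half-way up, of a wheel to be left in the case: the same as the wide wheel (same height, collar and bore) but its wooden part is 50 mm across
- narrow_wheel_centre (a point): centre, half-way up, of a wheel to be left in the case: the same as the wide wheel (same height, collar and bore) but its wooden part is 40 mm across
- spindle_seat (a point): on the axis of the burnisher's upright spindle, in the upper face of its flange (32 mm across), on which a wheel's underside rests when home; 93 mm above the bench. The spindle rises 40 mm above this point: 14 mm across, its top edge chamfered, with a flat 4 mm from the axis on the +x side of this frame, z up. Stiff to turn (0.15 N m), stays as set
- burnisher: Bench edge burnisher, fixed: grey housing on a base plate 140 (x) x 165 (y) mm, top 85 mm above the bench; origin: centre of its underside, the spindle's axis goes through it. A low dust hood, 107 mm above the bench, stands in an arc 50 mm from the spindle's axis on the +x side
- slab: Stone tooling slab, 280 (x) x 200 (y) x 30 mm, fixed; origin: centre of its underside, z up
- stamp_rack: bystander: wooden block 70 x 200 mm with steel stamps standing in it, 120 mm tall; origin: centre of its underside
- drink_can: bystander: plain metal drink can, 66 mm across, 122 mm tall; origin: centre of its underside
- mallet: bystander: mallet lying on the bench, head 80 (x) x 50 mm thick, handle reaching 218 mm from the head's middle towards +y; origin: on the bench under the head's middle
- snap_box: bystander: flat cardboard box 77 x 117 x 37 mm; origin: centre of its underside
Not all that is in view belongs to the job. Several things have the shape of the lid; the one meant has the colours described above.

How it is judged:
On the way, in this order (a step that is already met when the one before it is completed fails the run):
1. the lid's front end is raised over the lip while its rear is still in the grooves (z of lid_front in the frame of case above 0.0675 m and x of lid in the frame of case above -0.09 m), for 0.05 s.
2. the lid, slid out, lies flat on the slab, pull bar up (z of lid in the frame of slab between 0.027 and 0.034 m and angle between lid's own z axis and vertical below 0.06 rad and x of lid in the frame of slab between -0.07 and 0.07 m and y of lid in the frame of slab between -0.05 and 0.05 m), for 0.2 s.
At the end, for the whole second after the job is handed in: Lid flat on the slab, pull bar up (tilt under 0.06 rad, its middle within 70 mm of the slab's along its length, 50 mm across); wide wheel home on the spindle, collar up (within 2.5 mm of its flange, 3.5 mm of its axis, flats within 0.3 rad); other wheels within 20 mm of their start (all of step 2 and z of wide_wheel_centre in the frame of spindle_seat between 0.022 and 0.0275 m and horizontal distance between wide_wheel_centre and spindle_seat below 0.0035 m and angle between wide_wheel_centre's own z axis and vertical below 0.06 rad and angle between the x axis of wide_wheel_centre and the x axis of spindle_seat, either way round below 0.3 rad and distance of each of middle_wheel_centre, narrow_wheel_centre from where it was at the start of the episode below 0.02 m); the robot touches nothing.
It fails at once if the lid is dropped: let go in the air, out of its grooves and more than 20 mm above the slab's top (contact force between the fingers and lid below 0.3 N and x of lid in the frame of case below -0.115 m and z of lid in the frame of slab above 0.05 m).
It fails at once if a bystander (stamp rack, can, mallet or snap box) is shifted by more than 25 mm (distance of any of stamp_rack, drink_can, mallet, snap_box from where it was at the start of the episode above 0.025 m).
It fails at once if the stamp rack or the can is tipped by more than 0.3 rad (angle between any of stamp_rack, drink_can's own z axis and vertical above 0.3 rad).
It also fails if it takes over 61 s, if anything falls off the work surface, if the arm or the gripper's body presses on something with over 40 N, if the wrist force passes 120 N, or if a joint passes its speed limit or range.

## Working session

There is one attempt and no reset: what is moved stays moved. The work goes in short steps, Python scripts to look and compute and a tool call to move; the robot and the scene stay as the last step left them, time stands still between calls to the robot, and variables do not carry over. Pictures are saved under pics/ and viewed, at most 10 in all, crops included, and the job is handed in when it is done.

Besides the shell and the picture viewer there is one more tool, called after ">>>" in YAML: its name, and indented under it one key for each argument. move_arm: Moves the arm, as the interface text tells. Its arguments: {"type":"object","properties":{"commands":{"type":"array","items":{"type":"array","items":{"type":"number"}}},"squeeze":{"type":"number"}},"required":["commands"]}

```bash
mkdir -p pics
cat > h.py <<'E'
import numpy as np, cv2
from workcell import readout, viewer, ticket, silhouettes, arm
def snap(n):
    return viewer.snapshot(n)
def ray(s,px):
    p=cv2.undistortPoints(np.array([[px]],float),s['mtx'],np.array(s['dist_coeffs'],float))[0,0]
    T=np.array(s['world_to_cam']);R=T[:3,:3];o=-R.T@T[:3,3]
    return o,R.T@np.array([p[0],p[1],1])
def at(s,px,z):
    o,d=ray(s,px);return o+d*(z-o[2])/d[2]
def proj(s,P):
    T=np.array(s['world_to_cam']);P=np.atleast_2d(np.array(P,float))
    return cv2.projectPoints(P,T[:3,:3],T[:3,3],s['mtx'],np.array(s['dist_coeffs'],float))[0][:,0]
def save(s,f,scale=1,crop=None):
    im=s['color'][...,::-1]
    if crop: im=im[crop[1]:crop[3],crop[0]:crop[2]]
    cv2.imwrite('pics/'+f,cv2.resize(im,None,fx=scale,fy=scale,interpolation=cv2.INTER_CUBIC))
E
python3 - <<'E'
from h import *
a=snap('top');b=snap('side')
im=np.vstack([a['color'],b['color']])[...,::-1]
cv2.imwrite('pics/top0.png',cv2.resize(a['color'][...,::-1],(768,576)));cv2.imwrite('pics/side0.png',cv2.resize(b['color'][...,::-1],(768,576)))
print(arm.hold_point_z, readout.read_state())
for n,s in(('top',a),('side',b)):
    o,_=ray(s,[256,192]);print(n,'cam',o.round(3))
    for k in['case','lid','lid_pull','wide_wheel_centre','burnisher','spindle_seat','slab','stamp_rack','drink_can','mallet','snap_box']:
        try:
            for r in silhouettes(n,k)[:3]:
                q=cv2.minAreaRect(np.argwhere(r['mask'])[:,::-1].astype(np.float32))
                print(n,k,round(float(r['score']),2),np.round(r['point']),r['mask'].sum(),np.round(q[0]),np.round(q[1]),round(q[2]), at(s,r['point'],0.03).round(3))
        except Exception as e: print(k,e)
E
```

```text
-0.0187 {'t': 0.1, 'qpos': array([-1.26997881e+00,  2.38736573e-01, -1.41459626e-02,  1.31918190e+00,
       -1.84867298e-06,  1.57082625e+00]), 'dq': array([ 0.00123816, -0.00086768,  0.00086303, -0.00131253,  0.0002359 ,
        0.00025285]), 'joint_torque': array([ 1.92798550e-03, -5.39721286e+01,  3.46996307e+01,  1.34782950e-02,
        4.41350142e-05, -2.86763274e-06]), 'tcp_pos': array([ 0.15545293, -0.50108762,  0.23074296]), 'tcp_rot': array([-6.26754346e-04,  9.88711954e-01,  1.49827466e-01, -9.59311979e-05]), 'ft_force': array([-0.40190634, -0.37852881, -0.73877078]), 'wrist_torque': array([ 0.01113725, -0.00605107,  0.01800897]), 'finger_force': 0.0, 'finger_gap': 0.9964885707106921}
top cam [ 0.428 -0.004  1.168]
top case 0.72 [263. 200.] 787 [251. 184.] [42. 78.] 78 [ 0.488 -0.038  0.03 ]
top lid 0.88 [246. 189.] 2252 [250. 183.] [35. 70.] 79 [0.521 0.01  0.03 ]
top lid 0.64 [381. 288.] 2207 [379. 289.] [35. 67.] 50 [ 0.223 -0.385  0.03 ]
top lid_pull 0.97 [376. 292.] 2148 [379. 289.] [34. 67.] 50 [ 0.212 -0.369  0.03 ]
top lid_pull 0.84 [252. 181.] 2380 [250. 183.] [36
[... 1822 characters left out ...]
[295. 147.] [12.  6.] 90 [ 0.536 -0.434  0.03 ]
side slab 0.78 [191. 324.] 13269 [186. 321.] [148. 109.] 29 [0.469 0.349 0.03 ]
side slab 0.7 [174. 189.] 1970 [174. 188.] [41. 68.] 39 [ 0.783 -0.042  0.03 ]
side slab 0.51 [213. 170.] 797 [212. 169.] [40. 21.] 87 [ 0.734 -0.193  0.03 ]
side stamp_rack 0.8 [173. 192.] 1630 [175. 188.] [40. 68.] 38 [ 0.776 -0.027  0.03 ]
side drink_can 0.61 [213. 169.] 867 [212. 169.] [42. 22.] 90 [ 0.737 -0.2    0.03 ]
side drink_can 0.48 [191. 327.] 13355 [186. 321.] [148. 110.] 29 [0.465 0.355 0.03 ]
side mallet 0.94 [238. 145.] 564 [227. 150.] [60. 21.] 6 [ 0.744 -0.402  0.03 ]
side snap_box 0.97 [106. 264.] 1907 [109. 260.] [35. 64.] 55 [0.733 0.292 0.03 ]
```

View pics/top0.png

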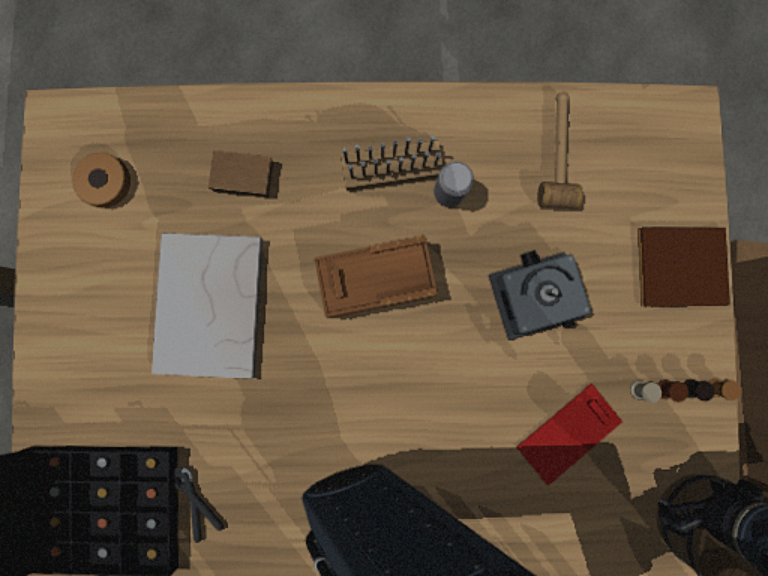

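View pics/side0.png

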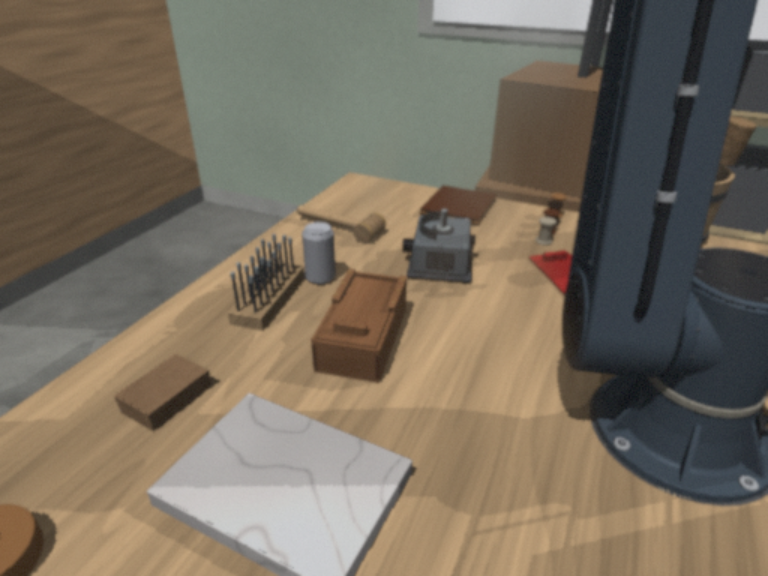

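The top view shows the brown case at (375,278) with its pull bar at its left end, towards the slab at (207,305). The burnisher is at (545,292), and the red lid is a decoy. The side view agrees. I'll zoom in on the case and the spindle.

Run:
```python
from h import *
a=cv2.imread('pics/top0.png') 
a=snap('top')['color'][...,::-1];b=snap('side')['color'][...,::-1]
np.save('a0.npy',a);np.save('b0.npy',b)
def c(im,x0,y0,x1,y1,f): return cv2.resize(im[y0:y1,x0:x1],None,fx=f,fy=f,interpolation=cv2.INTER_CUBIC)
A=c(a,205,152,295,217,5);B=c(a,345,175,389,215,8)[:325,:350]
C=c(b,205,175,285,255,3.4);D=c(b,265,132,325,190,5);D=D[:272]
W=np.zeros((600,800,3),np.uint8);W[:325,:450]=A;W[:B.shape[0],450:450+B.shape[1]]=B;W[326:326+C.shape[0],:C.shape[1]]=C[:274];W[326:326+D.shape[0],280:280+D.shape[1]]=D
cv2.imwrite('pics/z.png',W)
```

```text
(no output)
```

View pics/z.png

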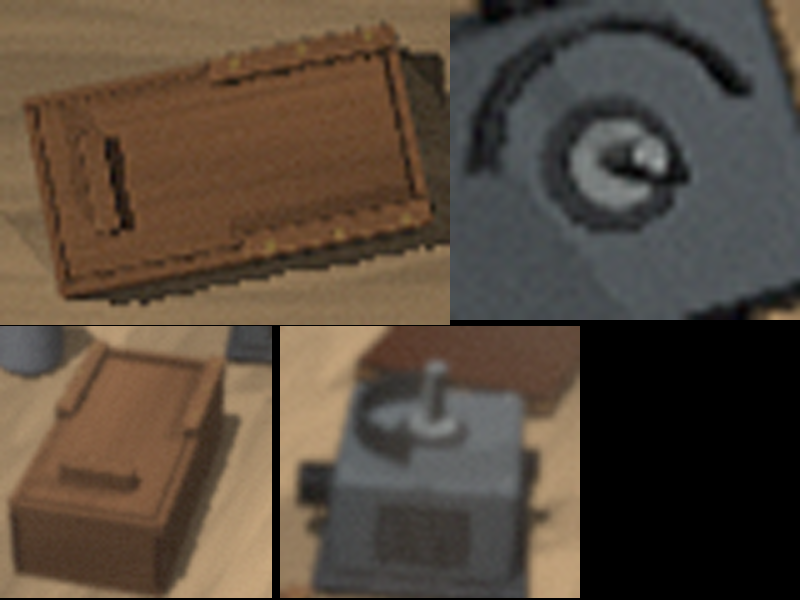

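The zoom shows the case corners clearly: front at (25,103) and (65,297), rear strips at (395,25) and (433,218). The spindle tip is at (652,155) in the top crop and (435,362) in the side crop. Next I'll fit the poses.

```bash
cat > fit.py <<'E'
from h import *
from scipy.optimize import least_squares
a=snap('top');b=snap('side')
u=lambda p,f,o,p0=(0,0):((p[0]-p0[0]+.5)/f-.5+o[0],(p[1]-p0[1]+.5)/f-.5+o[1])
At=lambda p:u(p,5,(205,152));Bt=lambda p:u(p,8,(345,175),(450,0))
Cs=lambda p:u(p,3.4,(205,175),(0,326));Ds=lambda p:u(p,5,(265,132),(280,326))
ob=[(a,At((25,103)),(-.108,.058,.068)),(a,At((65,297)),(-.108,-.058,.068)),(a,At((395,25)),(.108,.058,.082)),(a,At((433,218)),(.108,-.058,.082)),
(b,Cs((12,508)),(-.108,.058,.068)),(b,Cs((155,535)),(-.108,-.058,.068)),(b,Cs((165,592)),(-.108,-.058,0)),(b,Cs((224,360)),(.108,-.058,.082)),(b,Cs((105,346)),(.108,.058,.082))]
def W(q,P):
    c,s=np.cos(q[2]),np.sin(q[2]);P=np.array(P);return np.array([q[0]+c*P[0]-s*P[1],q[1]+s*P[0]+c*P[1],P[2]])
r=lambda q:np.concatenate([proj(s,W(q,P))[0]-np.array(p) for s,p,P in ob])
f=least_squares(r,[.52,0,-1.4],loss='soft_l1');q=f.x
print('case',q,'\n',r(q).reshape(-1,2).round(1))
np.save('case.npy',q)
for n,P in(('pull',(-.070,0,.079)),('w-60',(-.06,0,.05)),('w0',(0,0,.05)),('w60',(.06,0,.05))):print(n,W(q,P).round(4))
print('spindle top', at(a,Bt((652,158)),.133).round(4), at(b,Ds((435,364)),.133).round(4),'flange',at(a,Bt((613,163)),.093).round(4),at(b,Ds((437,428)),.093).round(4))
for s,n in((a,'top'),(b,'side')):
    m=silhouettes(n,'slab')[0]['mask'].astype(np.uint8)
    c=cv2.findContours(m,0,2)[0];c=max(c,key=cv2.contourArea)
    e=np.array([at(s,p,.03) for p in c[:,0].astype(float)])[:,:2].astype(np.float32)
    print('slab',n,cv2.minAreaRect(e))
print(proj(a,W(q,(-.070,0,.088))),proj(b,W(q,(-.070,0,.088))))
E
python3 fit.py
```

```text
case [ 5.31299548e-01 -1.05823865e-03 -1.38465921e+00] 
 [[-0.6 -0.5]
 [-1.   0.5]
 [-0.3 -0.2]
 [ 0.3  1.2]
 [-0.8 -1.8]
 [ 2.9 -2.4]
 [-0.1  2. ]
 [ 0.8 -1.3]
 [-3.  -2.3]]
pull [0.5183 0.0677 0.079 ]
w-60 [0.5202 0.0579 0.05  ]
w0 [ 0.5313 -0.0011  0.05  ]
w60 [ 0.5424 -0.06    0.05  ]
spindle top [ 0.4944 -0.3259  0.133 ] [ 0.497  -0.3279  0.133 ] flange [ 0.4954 -0.3243  0.093 ] [ 0.4894 -0.3181  0.093 ]
slab top ((0.48186150193214417, 0.331469863653183), (0.20304836332798004, 0.2789194583892822), 86.96468353271484)
slab side ((0.4779132008552551, 0.341999351978302), (0.21177728474140167, 0.28878188133239746), 87.43473815917969)
[[225.42395126 188.34957126]] [[234.25028686 214.39447211]]
```

>>> move_arm:
  commands:
    - [-0.2,25.8,-21.9,0,6.6]
    - [-0.2,25.8,-21.9,0,6.6]
    - [-0.2,25.8,-21.9,0,6.6]
    - [-0.2,25.8,-21.9,0,6.6]
    - [-0.2,25.8,-21.9,0,6.6]
    - [-0.2,25.8,-21.9,0,6.6]
    - [-0.2,25.8,-21.9,0,6.6]
    - [-0.2,25.8,-21.9,0,6.6]
    - [-0.2,25.8,-21.9,0,6.6]
    - [-0.2,25.8,-21.9,0,6.6]
  squeeze: 60

```text
t: 2.33
tcp_pos: [0.3382, -0.2138, 0.2315]
tcp_rot: [0.0, 0.995, 0.095, 0.0]
ft_force: [-0.5, 0.1, 0.0]
finger_gap: 0.6
finger_force: 0.0
```

>>> move_arm:
  commands:
    - [-0.2,23.0,-24.4,0,0]
    - [-0.2,23.0,-24.4,0,0]
    - [-0.2,23.0,-24.4,0,0]
    - [-0.2,23.0,-24.4,0,0]
    - [-0.2,23.0,-24.4,0,0]
    - [-0.2,23.0,-24.4,0,0]
    - [-0.2,23.0,-24.4,0,0]
    - [-0.2,23.0,-24.4,4.0,0]
    - [-0.2,23.0,-24.4,8.0,0]
    - [-0.2,23.0,-24.4,11.0,0]

```text
t: 3.17
tcp_pos: [0.5207, 0.0671, 0.1206]
tcp_rot: [-0.0, 0.996, 0.093, 0.002]
ft_force: [0.9, -0.1, -0.8]
finger_gap: 0.6
finger_force: 0.0
```

```bash
cat >> h.py <<'E'
def shift(x,y,z):
    "world displacement to target -> tool-axis cm from the present TCP"
    from scipy.spatial.transform import Rotation as R
    s=readout.read_state();w,a,b,c=s['tcp_rot']
    return (R.from_quat([a,b,c,w]).inv().apply(np.array([x,y,z])-s['tcp_pos'])*100).round(2), s['tcp_pos'].round(4)
E
python3 - <<'E'
from h import *
a=snap('top');b=snap('side')
B=b['color'][175:255,195:295][...,::-1];A=a['color'][140:220,195:295][...,::-1]
cv2.imwrite('pics/g1.png',np.vstack([cv2.resize(A,(375,300),interpolation=2),cv2.resize(B,(375,300),interpolation=2)]))
print(shift(.518,.0697,.0735))
E
```

```text
(array([ 0.48, -0.38,  4.21]), array([0.5144, 0.0651, 0.1157]))
```

View pics/g1.png

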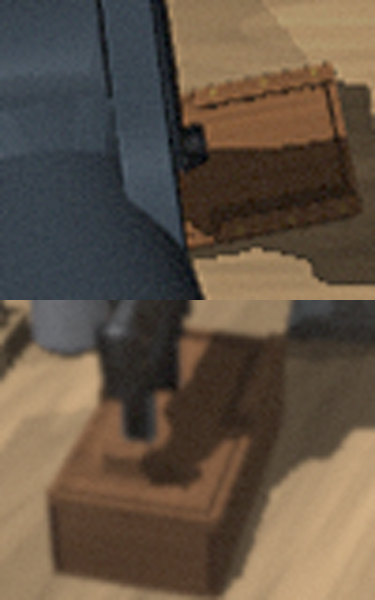

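The gripper sits above the pull bar, which shows just below the fingers in the side view. I'll settle the arm, then descend.

>>> move_arm:
  commands:
    - [-0.2,0,0,0,0]
    - [-0.2,0,0,0,0]
    - [-0.2,0,0,0,0]

```text
t: 3.52
tcp_pos: [0.5197, 0.0656, 0.1241]
tcp_rot: [-0.0, 0.996, 0.092, 0.002]
ft_force: [0.3, -0.3, -0.1]
finger_gap: 0.599
finger_force: 0.0
```

```bash
python3 -c "
from h import *
print(shift(.518,.0697,.0735))"
```

```text
(array([-0.12, -0.44,  5.06]), array([0.5197, 0.0656, 0.1241]))
```

>>> move_arm:
  commands:
    - [-0.2,-0.1,-0.4,1.5,0]
    - [-0.2,-0.1,-0.4,3.0,0]
    - [-0.2,-0.1,-0.4,4.2,0]
    - [-0.2,-0.1,-0.4,4.7,0]
    - [-0.2,-0.1,-0.4,5.0,0]
    - [-0.2,-0.1,-0.4,5.0,0]
    - [-0.2,-0.1,-0.4,5.0,0]

```text
t: 4.1
tcp_pos: [0.5171, 0.0701, 0.0725]
tcp_rot: [-0.0, 0.996, 0.093, 0.001]
ft_force: [0.2, -0.2, 0.3]
finger_gap: 0.602
finger_force: 0.0
```

Run:
```python
from h import *
b=snap('side');save(b,'g2.png',6,(195,165,295,265));print(shift(.518,.0697,.0735))
```

```text
(array([ 0.08,  0.06, -0.11]), array([0.5171, 0.0702, 0.0724]))
```

View pics/g2.png

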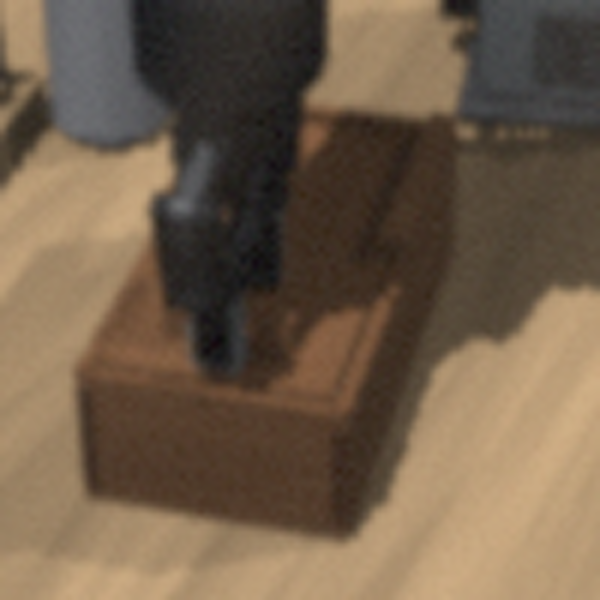

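The front finger stands just ahead of the bar at (215,340), with the other behind it. I'll close the gripper.

>>> move_arm:
  commands:
    - [0.2,0,0,-0.1,0]
    - [0.6,0,0,-0.1,0]
    - [1,0,0,-0.1,0]
    - [1,0,0,-0.1,0]
    - [1,0,0,-0.1,0]
    - [1,0,0,-0.1,0]
    - [1,0,0,-0.1,0]
    - [1,0,0,-0.1,0]
  squeeze: 60

```text
t: 4.82
tcp_pos: [0.5167, 0.0703, 0.0729]
tcp_rot: [-0.0, 0.996, 0.093, 0.0]
ft_force: [-0.7, 0.5, 5.3]
finger_gap: 0.148
finger_force: 59.3
```

>>> move_arm:
  commands:
    - [1,0,0,-0.2,0]
    - [1,0,0,-0.4,0]
    - [1,0,0,-0.55,0]
    - [1,0,0,-0.55,0]
    - [1,0,0,-0.55,0]
    - [1,0,0,-0.55,0]

```text
t: 5.32
tcp_pos: [0.5163, 0.0702, 0.0777]
tcp_rot: [-0.0, 0.996, 0.093, -0.0]
ft_force: [0.3, -0.1, -1.5]
finger_gap: 0.14
finger_force: 58.5
```

>>> move_arm:
  commands:
    - [1,0,0,-0.07,0]
    - [1,0,-0.5,-0.07,0]
    - [1,0,-1.5,-0.07,0]
    - [1,0,-2.5,-0.07,0]
    - [1,0,-3.5,-0.07,0]
    - [1,0,-4.5,-0.07,0]
    - [1,0,-5.5,-0.07,0]
    - [1,0,-6.0,-0.07,0]
    - [1,0,-6.0,-0.07,0]

```text
t: 6.07
tcp_pos: [0.5078, 0.113, 0.0782]
tcp_rot: [-0.007, 0.994, 0.105, -0.002]
ft_force: [-4.9, 2.5, -0.2]
finger_gap: 0.145
finger_force: 59.0
```

>>> move_arm:
  commands:
    - [1,0,0,0,0]
    - [1,0,0,0,0]

```text
t: 6.23
tcp_pos: [0.5079, 0.1128, 0.0783]
tcp_rot: [-0.007, 0.994, 0.105, -0.002]
ft_force: [-5.6, 1.8, -0.4]
finger_gap: 0.149
finger_force: 59.0
```

Run:
```python
from h import *
b=snap('side');a=snap('top');save(b,'g3.png',5,(185,150,305,270));s=readout.read_state();print({k:np.round(s[k],4) for k in s})
```

```text
{'t': np.float64(6.3333), 'qpos': array([ 0.2095,  0.3306, -0.2978,  0.9443,  0.0151,  3.141 ]), 'dq': array([-0.0013, -0.0008,  0.0002, -0.0005, -0.0008,  0.0018]), 'joint_torque': array([ -0.7112, -57.1024,  33.0607,  -2.0442,  -0.7813,  -0.6429]), 'tcp_pos': array([0.5079, 0.1127, 0.0783]), 'tcp_rot': array([-0.0074,  0.9945,  0.1048, -0.0017]), 'ft_force': array([-5.6257,  1.3237, -0.2841]), 'wrist_torque': array([ 0.3524,  1.0707, -0.5881]), 'finger_force': np.float64(58.9865), 'finger_gap': np.float64(0.1474)}
```

View pics/g3.png

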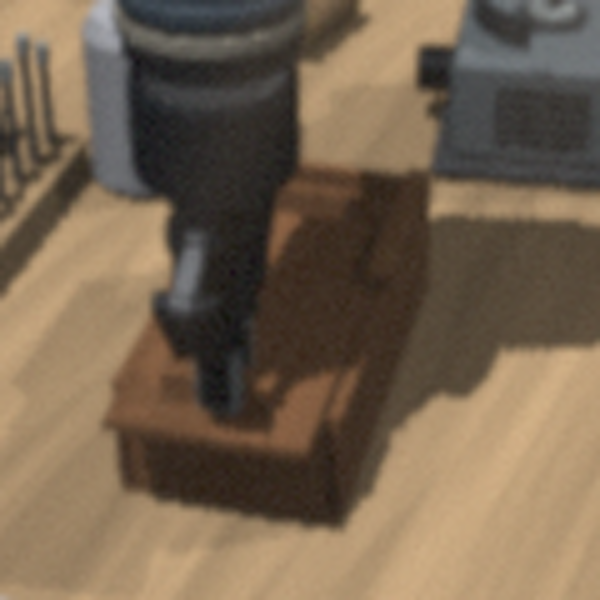

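The lid front is past the lip. Joint 6 is at its limit, though, so I'll set the lid down in its grooves and regrasp it after a half turn.

>>> move_arm:
  commands:
    - [1,0,0,0.1,-1]
    - [0.5,0,0,0.1,-1]
    - [-0.2,0,0,0.1,-1]
    - [-0.2,0,0,0.1,-1]
    - [-0.2,0,0,-1.5,-1]
    - [-0.2,0,0,-4.0,-1]
    - [-0.2,0,0,-5.0,-8]
    - [-0.2,0,0,-5.0,-15]
    - [-0.2,0,0,-5.0,-22]
    - [-0.2,0,0,-5.0,-29]

```text
t: 7.17
tcp_pos: [0.5099, 0.112, 0.1292]
tcp_rot: [-0.007, 0.935, 0.353, 0.002]
ft_force: [0.4, -0.1, 0.4]
finger_gap: 0.599
finger_force: 0.0
```

>>> move_arm:
  commands:
    - [-0.2,0,0,0,-7]
    - [-0.2,0,0,0,-14]
    - [-0.2,0,0,0,-21]
    - [-0.2,0,0,0,-28]
    - [-0.2,0,0,0,-35]
    - [-0.2,0,0,0,-42]
    - [-0.2,0,0,0,-49]
    - [-0.2,0,0,0,-56]
    - [-0.2,0,0,0,-63]
    - [-0.2,0,0,0,-70]

```text
t: 8.0
tcp_pos: [0.5096, 0.112, 0.1289]
tcp_rot: [-0.005, 0.564, 0.826, 0.005]
ft_force: [-0.2, -0.8, -0.6]
finger_gap: 0.599
finger_force: 0.0
```

>>> move_arm:
  commands:
    - [-0.2,0,0,0,-7]
    - [-0.2,0,0,0,-14]
    - [-0.2,0,0,0,-21]
    - [-0.2,0,0,0,-28]
    - [-0.2,0,0,0,-35]
    - [-0.2,0,0,0,-42]
    - [-0.2,0,0,0,-49]
    - [-0.2,0,0,0,-56]
    - [-0.2,0,0,0,-63]
    - [-0.2,0,0,0,-70]

```text
t: 8.83
tcp_pos: [0.5097, 0.112, 0.1289]
tcp_rot: [-0.001, -0.012, 1.0, 0.007]
ft_force: [1.2, 0.3, 0.7]
finger_gap: 0.598
finger_force: 0.0
```

Run:
```python
from h import *
a=snap('top');b=snap('side');s=readout.read_state();print(s['qpos'].round(3),s['tcp_pos'].round(4), np.degrees(2*np.arctan2(s['tcp_rot'][2],s['tcp_rot'][1])))
for n,c in(('top',a),('side',b)):
  for r in silhouettes(n,'lid_pull')[:3]: print(n,r['score'],r['point'],at(c,r['point'],.079).round(3))
A=a['color'][135:235,180:300][...,::-1];B=b['color'][150:270,185:305][...,::-1]
cv2.imwrite('pics/g4.png',np.hstack([cv2.resize(A,(432,360),interpolation=2),cv2.resize(B,(360,360),interpolation=2)]))
```

```text
[ 0.208  0.288 -0.217  1.065  0.014  0.188] [0.5096 0.112  0.1288] 181.18153864157316
top 0.95 [250.5, 183.4] [ 0.532 -0.003  0.079]
top 0.66 [377.6, 289.3] [ 0.229 -0.358  0.079]
side 0.7 [236.1, 220.3] [0.509 0.077 0.079]
side 0.5 [205.8, 171.1] [ 0.704 -0.105  0.079]
```

View pics/g4.png

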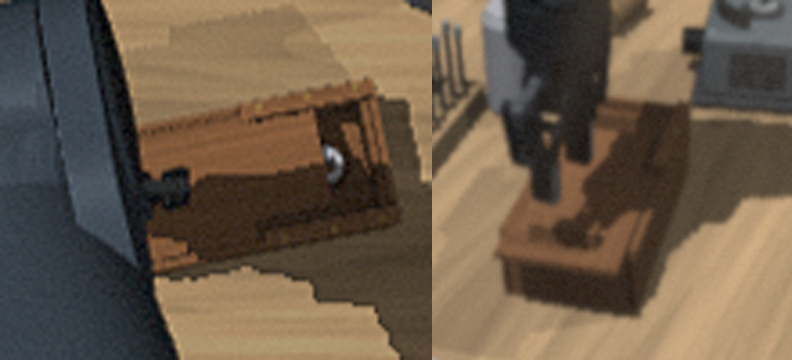

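The lid has slid about 45 mm and rests on the lip; the gripper is above the bar after its half turn. I'll turn to align with the case and regrasp.

>>> move_arm:
  commands:
    - [-0.2,0,0,0,-7]
    - [-0.2,0,0,1.5,-9.5]
    - [-0.2,0,0,3.5,-9.5]
    - [-0.2,0,0,4.6,-9.5]
    - [-0.2,0,0,5.0,-9.5]
    - [-0.2,0,0,5.1,-9.5]
    - [-0.2,0,0,5.1,-9.5]

```text
t: 9.62
tcp_pos: [0.5091, 0.1126, 0.0778]
tcp_rot: [-0.001, -0.091, 0.996, 0.007]
ft_force: [-0.5, 1.2, -0.3]
finger_gap: 0.599
finger_force: 0.0
```

>>> move_arm:
  commands:
    - [0.3,0,0,0,0]
    - [1,0,0,0,0]
    - [1,0,0,0,0]
    - [1,0,0,0,0]
    - [1,0,0,0,0]
    - [1,0,0,0,0]
    - [1,0,0,0,0]
  squeeze: 70

```text
t: 10.2
tcp_pos: [0.5094, 0.1127, 0.0784]
tcp_rot: [-0.0, -0.092, 0.996, 0.007]
ft_force: [-0.7, -0.1, 5.9]
finger_gap: 0.14
finger_force: 69.3
```

Run:
```python
from h import *
s=readout.read_state();print(s['qpos'].round(3),s['tcp_rot'].round(4),np.degrees(2*np.arctan2(s['tcp_rot'][2],s['tcp_rot'][1])),s['wrist_torque'])
q=np.load('case.npy');c,sn=np.cos(q[2]),np.sin(q[2]);d=s['tcp_pos'][:2]-q[:2];print('case frame',c*d[0]+sn*d[1],-sn*d[0]+c*d[1])
```

```text
[ 0.21   0.331 -0.298  0.941  0.014  0.025] [-1.000e-04 -9.200e-02  9.957e-01  7.000e-03] 190.55658800950843 [-0.05799724  0.10214238  0.04804095]
case frame -0.11584788642191728 -0.0004828482064130682
```

>>> move_arm:
  commands:
    - [1,0,0,-0.1,0]
    - [1,0,0.3,-0.15,0]
    - [1,0,1.0,-0.15,0]
    - [1,0,2.0,-0.15,0]
    - [1,0,3.0,-0.15,0]
    - [1,0,3.0,-0.15,0]
    - [1,0,3.0,-0.15,0]

```text
t: 10.78
tcp_pos: [0.503, 0.143, 0.0793]
tcp_rot: [-0.001, -0.093, 0.996, 0.007]
ft_force: [-0.6, -0.8, 0.4]
finger_gap: 0.139
finger_force: 68.4
```

>>> move_arm:
  commands:
    - [1,0,1.0,0,0]
    - [1,0,2.0,0,0]
    - [1,0,3.0,0,0]
    - [1,0,4.0,0,0]
    - [1,0,5.0,0,0]
    - [1,0,6.0,0,0]
    - [1,0,7.0,0,0]
    - [1,0,8.0,0,0]
    - [1,0,8.0,-0.5,0]
    - [1,0,8.0,-1.5,0]

```text
t: 11.62
tcp_pos: [0.4877, 0.2208, 0.0951]
tcp_rot: [-0.002, -0.093, 0.996, 0.007]
ft_force: [-0.0, -0.2, -1.4]
finger_gap: 0.14
finger_force: 68.4
```

Run:
```python
from h import *
b=snap('side');a=snap('top');s=readout.read_state();print(s['tcp_pos'],s['finger_gap'])
A=a['color'][115:235,130:300][...,::-1];B=b['color'][150:300,165:305][...,::-1]
cv2.imwrite('pics/g5.png',np.hstack([cv2.resize(A,(425,300),interpolation=2),cv2.resize(B,(280,300),interpolation=2)]))
print(shift(.480+.072*-.185,.337+.072*.983,.12))
```

```text
[0.4895721  0.22076813 0.09727642] 0.14009474069689656
(array([-1.18, 18.83, -2.  ]), array([0.4896, 0.2208, 0.0973]))
```

View pics/g5.png

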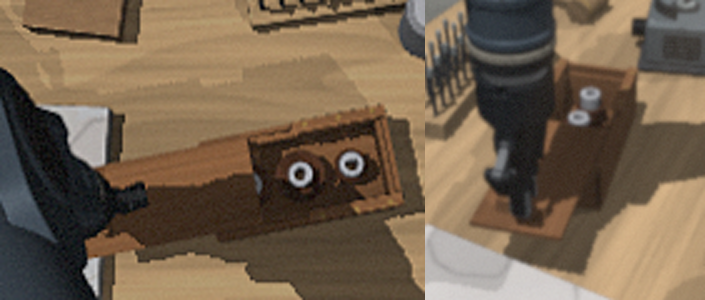

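The lid is out, level and gripped, and two wheels now show in the case. I'll carry the lid over the slab.

>>> move_arm:
  commands:
    - [1,-0.2,2.0,-0.5,0]
    - [1,-0.5,5.0,-0.5,0]
    - [1,-0.8,8.0,-0.5,0]
    - [1,-1.0,11.0,-0.5,0]
    - [1,-1.2,14.0,-0.5,0]
    - [1,-1.2,17.0,0,0]
    - [1,-1.2,18.8,1.5,0]
    - [1,-1.2,18.8,3.0,0]
    - [1,-1.2,18.8,3.5,0]
    - [1,-1.2,18.8,3.5,0]

```text
t: 12.55
tcp_pos: [0.4653, 0.4068, 0.0618]
tcp_rot: [-0.002, -0.092, 0.996, 0.006]
ft_force: [0.3, -0.9, -1.2]
finger_gap: 0.144
finger_force: 68.6
```

```bash
python3 -c "
from h import *
print(shift(.4667,.406,.0395))"
```

```text
(array([-0.13, -0.14,  2.23]), array([0.4653, 0.4068, 0.0618]))
```

>>> move_arm:
  commands:
    - [1,0,0,0.8,0]
    - [1,0,0,1.5,0]
    - [1,0,0,1.9,0]
    - [1,0,0,2.1,0]
    - [1,0,0,2.1,0]
    - [1,0,0,2.1,0]

```text
t: 13.05
tcp_pos: [0.4661, 0.408, 0.0424]
tcp_rot: [-0.001, -0.092, 0.996, 0.007]
ft_force: [0.7, -0.9, 0.8]
finger_gap: 0.139
finger_force: 68.8
```

>>> move_arm:
  commands:
    - [1,0,0,0.1,0]
    - [1,0,0,0.2,0]
    - [1,0,0,0.2,0]
    - [1,0,0,0.2,0]

```text
t: 13.38
tcp_pos: [0.466, 0.4083, 0.0404]
tcp_rot: [-0.001, -0.092, 0.996, 0.007]
ft_force: [0.7, -1.4, 2.4]
finger_gap: 0.138
finger_force: 69.0
```

Contact is 2 to 3 N and rising, so the lid is on the slab. I'll release and rise.

>>> move_arm:
  commands:
    - [0.7,0,0,0,0]
    - [0.3,0,0,0,0]
    - [-0.2,0,0,0,0]
    - [-0.2,0,0,0,0]
    - [-0.2,0,0,-2.0,0]
    - [-0.2,0,0,-5.0,0]
    - [-0.2,0,0,-9.0,0]
    - [-0.2,0,0,-13.0,0]
    - [-0.2,0,-4.0,-14.0,0]
    - [-0.2,0,-8.0,-14.0,0]

```text
t: 14.22
tcp_pos: [0.4825, 0.3297, 0.1829]
tcp_rot: [0.002, -0.094, 0.996, 0.009]
ft_force: [1.6, 0.4, -0.3]
finger_gap: 0.599
finger_force: 0.0
```

>>> move_arm:
  commands:
    - [-0.2,-4.0,0,0,0]
    - [-0.2,-8,0,0,0]
    - [-0.2,-8,4,0,0]
    - [-0.2,-8,8,0,0]
    - [-0.2,-8,12,0,0]
    - [-0.2,-8,12,0,0]

```text
t: 14.72
tcp_pos: [0.5359, 0.4665, 0.1795]
tcp_rot: [-0.001, -0.094, 0.996, 0.008]
ft_force: [-0.1, -0.9, -0.9]
finger_gap: 0.6
finger_force: 0.0
```

Run:
```python
from h import *
b=snap('side');a=snap('top');s=readout.read_state();print(s['tcp_pos'],s['qpos'].round(2))
A=a['color'][145:245,90:300][...,::-1];B=b['color'][150:384,100:300][...,::-1]
W=np.zeros((600,800,3),np.uint8);W[:300,:630]=cv2.resize(A,(630,300),interpolation=2);W[300:,:256]=cv2.resize(B,(256,300),interpolation=2)
W[300:600,260:735]=cv2.resize(b['color'][195:255,205:300][...,::-1],(475,300),interpolation=2)
cv2.imwrite('pics/g6.png',W)
for n,c in(('top',a),('side',b)):
  for k in('wide_wheel_centre','middle_wheel_centre','narrow_wheel_centre','lid'):
    for r in silhouettes(n,k)[:4]: print(n,k,round(float(r['score']),2),np.round(r['point'],1),r['mask'].sum(),at(c,r['point'],.05).round(3))
```

```text
[0.53674729 0.4619449  0.17970322] [0.71 0.58 0.39 1.38 0.01 0.52]
top wide_wheel_centre 0.9 [249.1 183.3] 296 [0.536 0.001 0.05 ]
top middle_wheel_centre 0.77 [228.9 189. ] 213 [0.52 0.06 0.05]
top narrow_wheel_centre 0.67 [267.4 178.6] 137 [ 0.549 -0.052  0.05 ]
top narrow_wheel_centre 0.63 [136.6 203.5] 2257 [0.48  0.329 0.05 ]
top lid 0.82 [135.8 206.2] 2378 [0.472 0.331 0.05 ]
top lid 0.81 [379.7 290.2] 2282 [ 0.221 -0.373  0.05 ]
side wide_wheel_centre 0.61 [244.7 216.9] 327 [0.513 0.02  0.05 ]
side middle_wheel_centre 0.47 [238.6 226.9] 156 [0.508 0.065 0.05 ]
side narrow_wheel_centre 0.55 [249.5 203.1] 163 [ 0.529 -0.043  0.05 ]
side lid 0.77 [380.7 186.7] 1076 [ 0.208 -0.288  0.05 ]
side lid 0.59 [185.8 324.1] 4627 [0.467 0.365 0.05 ]
```

View pics/g6.png

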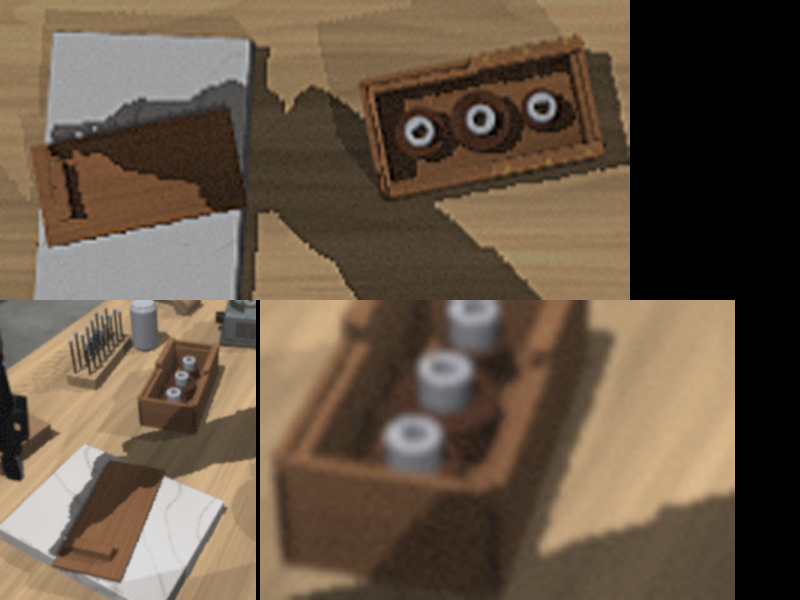

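The lid lies flat on the slab with its pull bar up. The widest wheel is the middle one, with its collar at (480,120) in the crop. Next I'll average frames to measure the collar, the bore flat and the spindle flat.

```bash
cat > avg.py <<'E'
from h import *
for n in('top','side'):
    L=[snap(n) for _ in range(12)];m=np.mean([l['color'].astype(float) for l in L],0)
    s=L[0];np.savez('avg_%s.npz'%n,color=m,mtx=s['mtx'],dist_coeffs=s['dist_coeffs'],world_to_cam=s['world_to_cam'])
E
python3 avg.py
python3 - <<'E'
from h import *
a=dict(np.load('avg_top.npz'));b=dict(np.load('avg_side.npz'))
print('spindle px',proj(a,[.4955,-.3265,.133]),proj(b,[.4955,-.3265,.133]),'wheel',proj(a,[.5313,-.001,.06]),proj(b,[.5313,-.001,.06]))
def c(s,p,w=22,S=296):
    x,y=int(round(p[0]-w/2)),int(round(p[1]-w/2));im=s['color'][y:y+w,x:x+w,::-1];
    im=np.clip((im-im.min())*255/(im.max()-im.min()),0,255)
    print('origin',x,y);return cv2.resize(im.astype(np.uint8),(S,S),interpolation=cv2.INTER_CUBIC)
W=np.vstack([np.hstack([c(a,proj(a,[.5313,-.001,.06])[0]),c(a,proj(a,[.4955,-.3265,.12])[0])]),np.hstack([c(b,proj(b,[.5313,-.001,.05])[0]),c(b,proj(b,[.4955,-.3265,.11])[0])])])
cv2.imwrite('pics/d.png',W)
# collar ring centroids
for n,s in(('top',a),('side',b)):
    g=s['color'].mean(2);p=proj(s,[.5313,-.001,.06])[0]
    yy,xx=np.mgrid[0:384,0:512];m=(np.hypot(xx-p[0],yy-p[1])<9);print(n,'gray range',g[m].min(),g[m].max())
    w=m*np.clip(g-110,0,60);cx=(w*xx).sum()/w.sum();cy=(w*yy).sum()/w.sum();print(cx,cy,at(s,[cx,cy],.06))
np.set_printoptions(linewidth=200)
g=a['color'].mean(2);print(g[174:191,241:259].astype(int))
print(g[187:204,358:377].astype(int))
E
```

```text
spindle px [[370.01533414 193.90287694]] [[295.88928934 139.44672603]] wheel [[249.95562275 184.42439043]] [[241.91145291 207.85572255]]
origin 239 173
origin 358 183
origin 231 200
origin 284 135
top gray range 5.972222222222222 168.0
250.04168509982446 184.1756025858747 [ 0.53201629 -0.00125474  0.06      ]
side gray range 36.111111111111114 171.63888888888889
241.59102063387823 208.38041912925263 [0.53100463 0.00154964 0.06      ]
[[ 26  27  30  27  35  75  70  67  58  73  71  76  82  81  78  74  76  78]
 [ 71  68  67  65  65  66  60  54  54  52  48  54  58  71  82  80  80  78]
 [ 76  75  77  62  49  41  38  36  40  47  42  43  48  54  66  75  79  80]
 [ 76  76  62  43  35  37  39  39  42  45  47  47  46  44  48  52  53  51]
 [ 77  63  44  41  40  39  37  37  33  37  39  45  46  46  49  47  38  24]
 [ 69  44  40  43  42  36  29  33  61  66  38  38  41  45  51  53  49  36]
 [ 51  39  42  42  38  42  81 123 149 150 142 119  41  27  51  51  51  47]
 [ 42  43  42  40  41  87 151 159 133 138 154 162 133  32  33  53  53  51]
 [ 48  45  43  40  69 143 165 127  61  65  92 153 165 104  13 
[... 1257 characters left out ...]
12 134 134  88  45  37  36  30  92 102 146 152  44  25  65  96  93]
 [ 56  45 107 132 131 121  92  34   8   6   2  36  87  98  24  22  35  98  94]
 [ 55  50  67 124 132 131 126 119  94  66  46  45  39  26  17  28  36  97  93]
 [ 49  55  45 109 132 130 130 135 130 125 121 123  56  48  50  78  82  94  91]
 [ 49  54  54  66 107 130 134 135 138 138 139 113  56  55  51  96  93  92  91]
 [ 70  57  56  50  63  85 104 122 117 101  77  66  56  53  40  96  92  90  91]
 [ 92  63  53  55  51  51  63  77  72  60  44  53  53  42  84  93  91  91  90]
 [ 95  90  52  41  53  54  54  52  52  52  54  50  76  84  94  91  90  89  90]
 [ 95  95  86  88  53  46  49  50  49  44  44  85  93  95  92  92  91  89  88]]
```

View pics/d.png

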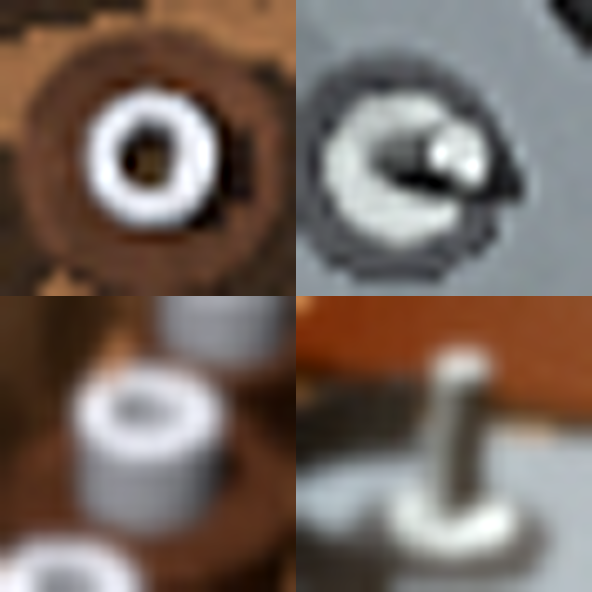

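The top-left crop shows the wheel's collar ring around (150,158) with the bore inside it. The top-right crop shows the spindle tip at (459,155), bright with its lower left cut away. The side crop shows the right part of the shaft darker. I'll fit D-shapes to both numerically.

```bash
cat > dfit.py <<'E'
from h import *
from scipy.optimize import least_squares
S=12
def load(n): return dict(np.load('avg_%s.npz'%n))
def poly(R,d,th,c,z,n=120):
    t=np.linspace(0,2*np.pi,n,endpoint=False);r=np.stack([R*np.cos(t),R*np.sin(t)],1)
    if d: r[:,0]=np.minimum(r[:,0],d)
    cs,sn=np.cos(th),np.sin(th);return np.c_[c[0]+cs*r[:,0]-sn*r[:,1],c[1]+sn*r[:,0]+cs*r[:,1],np.full(n,z)]
def cover(s,P,x0,y0,w):
    q=(proj(s,P)-[x0,y0]+.5)*S;m=np.zeros((w*S,w*S),np.float32)
    cv2.fillPoly(m,[np.round(q*16).astype(np.int32)],1,shift=4)
    return m
def shrink(m,w,sig): return cv2.GaussianBlur(m,(0,0),sig*S).reshape(w,S,w,S).mean((1,3))
def lin(A,y):
    c,*_=np.linalg.lstsq(A,y,rcond=None);return ((A@c-y)**2).mean()**.5,c
def wheel(n,c0,z,sig=.45,Ro=.014):
    s=load(n);g=s['color'].mean(2);p=proj(s,[*c0,z])[0];w=13;x0,y0=(np.round(p)-6).astype(int);G=g[y0:y0+w,x0:x0+w]
    yy,xx=np.mgrid[0:w,0:w];res=[]
    sel=None
    for th in np.radians(np.arange(0,360,15)):
        best=(9e9,)
        for dx in np.arange(-3,3.1,.5):
            for dy in np.arange(-3,3.1,.5):
                c=(c0[0]+dx/1e3,c0[1]+dy/1e3)
                o=cover(s,poly(Ro,0,0,c,z),x0,y0,w);h=cover(s,poly(.008,.005,th,c,z),x0,y0,w)
                hb=cover(s,poly(.008,.005,th,c,z-.045),x0,y0,w)*h
                O,H,HB=shrink(o,w,sig),shrink(h,w,sig),shrink(hb,w,sig)
                k=O>.6 # inside the ring
                A=np.stack([(O-H)[k],(H-HB)[k],HB[k],(1-O)[k]],1);e,co=lin(A,G[k])
                if e<best[0]: best=(e,dx,dy,co.round())
        res.append((round(float(np.degrees(th))),)+best)
    for r in sorted(res,key=lambda r:r[1])[:7]:print(n,'wheel',r)
def spin(n,c0,z,sig=.45,R=.0068):
    s=load(n);g=s['color'].mean(2);p=proj(s,[*c0,z])[0];w=11;x0,y0=(np.round(p)-5).astype(int);G=g[y0:y0+w,x0:x0+w]
    yy,xx=np.mgrid[0:w,0:w];res=[]
    for R in(.006,.007):
     d=.004-(.007-R)*0.7
     for th in np.radians(np.arange(0,360,15)):
        best=(9e9,)
        for dx in np.arange(-6,6.1,1):
            for dy in np.arange(-6,6.1,1):
                c=(c0[0]+dx/1e3,c0[1]+dy/1e3)
                T=shrink(cover(s,poly(R,d,th,c,z),x0,y0,w),w,sig)
                k=(np.hypot(xx+x0-p[0],yy+y0-p[1])<3.6)&(yy+y0>191.5 if n=='top' else yy+y0<p[1]+2.0)
                e,co=lin(np.stack([T[k],1-T[k]],1),G[k])
                if e<best[0]: best=(e,dx,dy,co.round())
        res.append((R,round(float(np.degrees(th))),)+best)
    for r in sorted(res,key=lambda r:r[2])[:8]:print(n,'spindle',r)
if __name__=='__main__':
    wheel('top',(.532,-.0012),.06);wheel('side',(.531,.0005),.06)
    spin('top',(.4955,-.327),.133)
    spin('side',(.4965,-.328),.133)
E
time python3 dfit.py
```

```text
top wheel (255, np.float64(10.284250061099849), np.float64(0.5), np.float64(0.5), array([175.,  51.,  24., -24.]))
top wheel (270, np.float64(10.947521012453814), np.float64(0.5), np.float64(0.5), array([175.,  42.,  29., -26.]))
top wheel (240, np.float64(12.375949219152616), np.float64(0.5), np.float64(1.0), array([172.,  62.,  20.,  16.]))
top wheel (285, np.float64(13.5872639892921), np.float64(0.5), np.float64(0.5), array([174.,  40.,  31., -22.]))
top wheel (225, np.float64(15.365583718067482), np.float64(0.5), np.float64(1.0), array([170.,  68.,  20.,  20.]))
top wheel (300, np.float64(16.92153531021905), np.float64(0.5), np.float64(0.5), array([173.,  39.,  33., -16.]))
top wheel (210, np.float64(18.07944541350716), np.float64(0.0), np.float64(1.0), array([171.,  55.,  27.,  14.]))
side wheel (240, np.float64(6.067700512674669), np.float64(1.5), np.float64(-0.5), array([171., 128.,   0.,  80.]))
side wheel (225, np.float64(6.121692956459033), np.float64(1.5), np.float64(-0.5), array([171., 128.,   0.,  81.]))
side wheel (210, np.float64(6.297336466296892), np.float64(1.5), np
[... 1647 characters left out ...]
(0.007, 0, np.float64(5.191320879951372), np.float64(0.0), np.float64(4.0), array([145.,  80.]))
side spindle (0.007, 180, np.float64(5.234992073668036), np.float64(-2.0), np.float64(4.0), array([145.,  80.]))
side spindle (0.007, 15, np.float64(5.245349142704966), np.float64(0.0), np.float64(4.0), array([145.,  80.]))
side spindle (0.007, 345, np.float64(5.248645075952394), np.float64(0.0), np.float64(3.0), array([146.,  80.]))
side spindle (0.007, 135, np.float64(5.333925904840332), np.float64(-2.0), np.float64(4.0), array([147.,  79.]))
side spindle (0.007, 330, np.float64(5.454601532822432), np.float64(0.0), np.float64(3.0), array([147.,  79.]))
real	0m30.289s
user	0m30.304s
sys	0m0.321s
```

>>> move_arm:
  commands:
    - [0.06,0.8,-4.0,0,0]
    - [0.06,1.6,-8.0,0,0]
    - [0.06,2.4,-12.0,0,0]
    - [0.06,3.2,-16.0,0,0]
    - [0.06,4.0,-20.0,0,0]
    - [0.06,4.8,-24.0,0,0]
    - [0.06,5.6,-28.0,0,0]
    - [0.06,6.4,-32.0,0,0]
    - [0.06,7.2,-36.0,0,0]
    - [0.06,7.9,-40.0,0,0]

```text
t: 17.25
tcp_pos: [0.5328, 0.0509, 0.1755]
tcp_rot: [-0.001, -0.092, 0.996, 0.007]
ft_force: [0.5, -0.0, -0.7]
finger_gap: 0.466
finger_force: 0.0
```

>>> move_arm:
  commands:
    - [0.06,0.5,-2.7,0,0]
    - [0.06,1.0,-5.4,0,0]
    - [0.06,1.0,-5.4,2.0,0]
    - [0.06,1.0,-5.4,4.0,0]
    - [0.06,1.0,-5.4,6.0,0]
    - [0.06,1.0,-5.4,6.0,0]
    - [0.06,1.0,-5.4,6.0,0]
    - [0.06,1.0,-5.4,6.0,0]

```text
t: 17.92
tcp_pos: [0.5337, -0.0013, 0.1154]
tcp_rot: [-0.0, -0.092, 0.996, 0.007]
ft_force: [0.7, 1.2, 0.7]
finger_gap: 0.471
finger_force: 0.0
```

```bash
python3 -c "
from h import *
s=readout.read_state()
print(shift(.5325,-.0004,.0435),s['qpos'],s['tcp_rot'])"
```

```text
(array([0.1 , 0.01, 7.2 ]), array([ 0.5337, -0.0013,  0.1154])) [-0.01017765  0.31915043 -0.20761558  1.04621705  0.01351567 -0.19483979] [-3.96080191e-04 -9.21904175e-02  9.95717864e-01  6.83418772e-03]
```

>>> move_arm:
  commands:
    - [0.06,0.1,0.05,2.0,0]
    - [0.06,0.1,0.05,4.0,0]
    - [0.06,0.1,0.05,5.5,0]
    - [0.06,0.1,0.05,6.5,0]
    - [0.06,0.1,0.05,7.0,0]
    - [0.06,0.1,0.05,7.15,0]
    - [0.06,0.1,0.05,7.15,0]
    - [0.06,0.1,0.05,7.15,0]

```text
t: 18.58
tcp_pos: [0.5326, -0.0001, 0.0439]
tcp_rot: [-0.0, -0.092, 0.996, 0.007]
ft_force: [-0.1, -0.0, -0.7]
finger_gap: 0.469
finger_force: 0.0
```

>>> move_arm:
  commands:
    - [0.3,0,0,0,0]
    - [0.6,0,0,0,0]
    - [1,0,0,0,0]
    - [1,0,0,0,0]
    - [1,0,0,0,0]
    - [1,0,0,0,0]
  squeeze: 40

```text
t: 19.08
tcp_pos: [0.5325, -0.0001, 0.044]
tcp_rot: [-0.0, -0.092, 0.996, 0.007]
ft_force: [-1.4, 0.6, 5.6]
finger_gap: 0.314
finger_force: 39.0
```

>>> move_arm:
  commands:
    - [1,0,0,-0.5,0]
    - [1,0,0,-1.5,0]
    - [1,0,0,-3.0,0]
    - [1,0,0,-5.5,0]
    - [1,0,0,-8.5,0]
    - [1,0,0,-11.5,0]
    - [1,0,0,-14.0,0]
    - [1,0,0,-15.0,0]
    - [1,0,0,-15.0,0]

```text
t: 19.83
tcp_pos: [0.5337, -0.0022, 0.1958]
tcp_rot: [0.002, -0.092, 0.996, 0.007]
ft_force: [-0.0, -0.7, -1.8]
finger_gap: 0.309
finger_force: 39.6
```

Run:
```python
from h import *
s=readout.read_state();print(s['finger_gap'],s['ft_force'],s['tcp_pos'])
print(shift(.495,-.3245,.19))
a=snap('top');b=snap('side')
for n,c in(('top',a),('side',b)):
  for k in('wide_wheel_centre','middle_wheel_centre','narrow_wheel_centre'):
    for r in silhouettes(n,k)[:3]: print(n,k,round(float(r['score']),2),np.round(r['point'],1),r['mask'].sum(),at(c,r['point'],.18).round(3),at(c,r['point'],.05).round(3))
```

```text
0.3089629539736714 [-0.00561457 -0.74159659 -1.79543936] [ 0.5336738  -0.00222124  0.19576421]
(array([  9.71, -30.98,   0.14]), array([ 0.5337, -0.0022,  0.1958]))
side wide_wheel_centre 0.76 [244.1 173.7] 400 [0.514 0.018 0.18 ] [ 0.614 -0.185  0.05 ]
side wide_wheel_centre 0.49 [293.5 151. ] 66 [ 0.446 -0.152  0.18 ] [ 0.526 -0.405  0.05 ]
side wide_wheel_centre 0.38 [184.1 322.7] 4704 [0.404 0.443 0.18 ] [0.472 0.364 0.05 ]
side middle_wheel_centre 0.73 [235.7 227.6] 149 [0.436 0.216 0.18 ] [0.514 0.071 0.05 ]
side narrow_wheel_centre 0.65 [250.5 203.3] 215 [0.446 0.128 0.18 ] [ 0.526 -0.043  0.05 ]
```

>>> move_arm:
  commands:
    - [1,1.0,-3.2,0,7]
    - [1,2.0,-6.4,0,14]
    - [1,3.0,-9.6,0,21]
    - [1,4.0,-12.8,0,28]
    - [1,5.0,-16.0,0,35]
    - [1,6.0,-19.2,0,42]
    - [1,7.0,-22.4,0,49]
    - [1,8.0,-25.6,0,56]
    - [1,9.0,-28.8,0,63]
    - [1,9.7,-31.0,0,70]

```text
t: 21.07
tcp_pos: [0.493, -0.3273, 0.1879]
tcp_rot: [-0.005, 0.499, 0.867, 0.005]
ft_force: [-0.6, -0.1, -1.5]
finger_gap: 0.315
finger_force: 39.7
```

>>> move_arm:
  commands:
    - [1,0,0,0,7]
    - [1,0,0,0,14]
    - [1,0,0,0,21]
    - [1,0,0,0,28]
    - [1,0,0,0,35]
    - [1,0,0,0,38]
    - [1,0,0,0,38]
    - [1,0,0,0,38]
    - [1,0,0,0,38]

```text
t: 21.82
tcp_pos: [0.4937, -0.3246, 0.1883]
tcp_rot: [-0.006, 0.751, 0.661, 0.003]
ft_force: [-0.1, -0.2, -1.5]
finger_gap: 0.309
finger_force: 39.7
```

Run:
```python
from h import *
from scipy.spatial.transform import Rotation as R
s=readout.read_state();print(s['finger_gap'],s['ft_force'],s['qpos'])
w,x,y,z=s['tcp_rot'];M=R.from_quat([x,y,z,w]).as_matrix();print('yaw',np.degrees(np.arctan2(M[1,0],M[0,0])),'tool z',M[:,2].round(4))
print(shift(.495,-.3245,.175))
b=snap('side');a=snap('top')
for n,c in(('side',b),('top',a)):
  for r in silhouettes(n,'wide_wheel_centre')[:2]:
    m=r['mask'];ys,xs=np.nonzero(m);print(n,r['score'],np.round(r['point']),m.sum(),xs.min(),xs.max(),ys.min(),ys.max())
# predicted wheel outline in side view if coaxial with the TCP, underside at tcp z-.034
p=s['tcp_pos'];t=np.linspace(0,6.28,60)
for dz,rr in((-.034,.03),(-.004,.03)):
  q=proj(b,np.c_[p[0]+rr*np.cos(t),p[1]+rr*np.sin(t),np.full(60,p[2]+dz)]);print('pred',dz,q.min(0),q.max(0))
q=proj(b,[.495,-.3245,.133]);print(q)
np.save('side_w.npy',b['color']);save(b,'d2.png',8,(255,95,335,165))
```

```text
0.3090118972784 [-0.11012889 -0.15166526 -1.52781519] [-0.5865384   0.37529785  0.07387473  1.27993318  0.00960241  1.11182093]
yaw 82.68628888605896 tool z [-0.0035  0.0138 -0.9999]
(array([0.01, 0.13, 1.33]), array([ 0.4937, -0.3246,  0.1883]))
side 0.53 [297. 132.] 248 288 306 119 137
top 0.52 [366. 192.] 309 361 380 182 204
pred -0.034 [287.2794084  129.91043368] [306.09071514 137.51690056]
pred -0.004 [287.80181974 121.20505793] [306.88805468 128.533712  ]
[[295.83392517 139.70880936]]
```

>>> move_arm:
  commands:
    - [1,0,0.1,0.5,0]
    - [1,0,0.1,1.0,0]
    - [1,0,0.1,1.5,0]
    - [1,0,0.1,1.8,0]
    - [1,0,0.1,2.1,0]
    - [1,0,0.1,2.3,0]
    - [1,0,0.1,2.5,0]
    - [1,0,0.1,2.5,0]

```text
t: 22.68
tcp_pos: [0.4947, -0.3245, 0.1633]
tcp_rot: [-0.006, 0.751, 0.66, 0.003]
ft_force: [-0.3, -0.9, -1.6]
finger_gap: 0.314
finger_force: 39.7
```

>>> move_arm:
  commands:
    - [1,0,0,0.2,0]
    - [1,0,0,0.4,0]
    - [1,0,0,0.6,0]
    - [1,0,0,0.8,0]
    - [1,0,0,0.8,0]

```text
t: 23.1
tcp_pos: [0.4946, -0.3243, 0.1552]
tcp_rot: [-0.006, 0.751, 0.66, 0.003]
ft_force: [-0.0, -0.1, -2.7]
finger_gap: 0.311
finger_force: 39.6
```

>>> move_arm:
  commands:
    - [1,0,0,0.4,0]
    - [1,0,0,0.8,0]
    - [1,0,0,1.2,0]
    - [1,0,0,1.6,0]
    - [1,0,0,2.0,0]
    - [1,0,0,2.4,0]
    - [1,0,0,2.4,0]

```text
t: 23.68
tcp_pos: [0.4944, -0.324, 0.1307]
tcp_rot: [-0.006, 0.751, 0.66, 0.003]
ft_force: [0.9, -2.2, -2.5]
finger_gap: 0.307
finger_force: 39.6
```

>>> move_arm:
  commands:
    - [1,0,0,0.15,0]
    - [1,0,0,0.3,0]
    - [1,0,0,0.4,0]
    - [1,0,0,0.45,0]
    - [1,0,0,0.45,0]

```text
t: 24.1
tcp_pos: [0.4946, -0.3241, 0.1273]
tcp_rot: [-0.006, 0.751, 0.66, 0.003]
ft_force: [0.4, -3.0, 0.4]
finger_gap: 0.31
finger_force: 39.8
```

>>> move_arm:
  commands:
    - [1,0,0,0,6]
    - [1,0,0,0,12]
    - [1,0,0,0,12]
    - [1,0,0,0,12]

```text
t: 24.43
tcp_pos: [0.4947, -0.3241, 0.1273]
tcp_rot: [-0.006, 0.815, 0.579, 0.003]
ft_force: [-0.6, -1.9, -0.0]
finger_gap: 0.31
finger_force: 39.8
```

```bash
python3 -c "
from h import *
s=readout.read_state();print(s['wrist_torque'],s['ft_force'],s['tcp_pos'])"
```

```text
[-0.6839101  -0.02710728 -0.00497969] [-0.6299525  -1.92868334 -0.00282331] [ 0.49469251 -0.32413139  0.12730963]
```

>>> move_arm:
  commands:
    - [1,0,0,0,-6]
    - [1,0,0,0,-12]
    - [1,0,0,0,-18]
    - [1,0,0,0,-24]
    - [1,0,0,0,-24]
    - [1,0,0,0,-24]

```text
t: 24.93
tcp_pos: [0.4946, -0.324, 0.1272]
tcp_rot: [-0.006, 0.679, 0.734, 0.004]
ft_force: [-0.2, -3.8, 0.8]
finger_gap: 0.309
finger_force: 39.9
```

```bash
python3 -c "
from h import *
s=readout.read_state();print(s['wrist_torque'],s['ft_force'],s['tcp_pos'])"
```

```text
[-0.61608744  0.19176213  0.04089991] [-0.17012044 -3.78658708  0.77149625] [ 0.49456886 -0.32402065  0.127241  ]
```

>>> move_arm:
  commands:
    - [1,0,0,0,7]
    - [1,0,0,0,14]
    - [1,0,0,0,21]
    - [1,0,0,0,28]
    - [1,0,0,0,34]
    - [1,0,0,0,34]
    - [1,0,0,0,34]

```text
t: 25.52
tcp_pos: [0.4945, -0.324, 0.1273]
tcp_rot: [-0.007, 0.863, 0.505, 0.002]
ft_force: [-0.9, -2.7, 1.5]
finger_gap: 0.31
finger_force: 40.0
```

```bash
python3 -c "
from h import *
s=readout.read_state();print(s['wrist_torque'],s['ft_force'],s['tcp_pos'])"
```

```text
[-0.64966178  0.19665868  0.0035923 ] [-0.85970616 -2.658587    1.49055428] [ 0.49453448 -0.3239795   0.1272705 ]
```

>>> move_arm:
  commands:
    - [1,0,0,0,5]
    - [1,0,0,0,10]
    - [1,0,0,0,14]
    - [1,0,0,0,14]
    - [1,0,0,0,14]

```text
t: 25.93
tcp_pos: [0.4942, -0.3239, 0.1272]
tcp_rot: [-0.007, 0.918, 0.397, 0.001]
ft_force: [-4.2, -1.7, 3.3]
finger_gap: 0.31
finger_force: 40.0
```

```bash
python3 -c "
from h import *
s=readout.read_state();print(s['wrist_torque'],s['ft_force'],s['tcp_pos'],s['finger_gap'])"
```

```text
[-0.66247566  0.7546127   0.03016127] [-4.24290587 -1.66330484  3.28654055] [ 0.49420229 -0.32390947  0.12724777] 0.30968547781612893
```

>>> move_arm:
  commands:
    - [1,0,0,0,-7]
    - [1,0,0,0,-14]
    - [1,0,0,0,-21]
    - [1,0,0,0,-28]
    - [1,0,0,0,-35]
    - [1,0,0,0,-42]
    - [1,0,0,0,-49]
    - [1,0,0,0,-54]
    - [1,0,0,0,-54]
    - [1,0,0,0,-54]

```text
t: 26.77
tcp_pos: [0.4943, -0.324, 0.1272]
tcp_rot: [-0.006, 0.638, 0.77, 0.004]
ft_force: [-5.0, -4.0, 2.4]
finger_gap: 0.309
finger_force: 40.1
```

```bash
python3 -c "
from h import *
s=readout.read_state();print(s['wrist_torque'],s['ft_force'],s['tcp_pos'],s['finger_gap'])"
```

```text
[-0.71386816  0.84538697 -0.03287089] [-4.97083847 -3.97536272  2.428997  ] [ 0.49428772 -0.32404627  0.12718564] 0.30859047253045
```

Contact forces are symmetric about +9° from the original angle, so I'll centre there, press lightly and release.

>>> move_arm:
  commands:
    - [1,0,0,0,7]
    - [1,0,0,0,14]
    - [1,0,0,0,21]
    - [1,0,0,0,27]
    - [1,0,0,0.1,27]
    - [1,0,0,0.15,27]
    - [1,0,0,0.15,27]

```text
t: 27.35
tcp_pos: [0.4952, -0.3244, 0.127]
tcp_rot: [-0.005, 0.8, 0.6, 0.003]
ft_force: [-3.1, -2.8, 11.7]
finger_gap: 0.308
finger_force: 40.9
```

>>> move_arm:
  commands:
    - [0.7,0,0,0,0]
    - [0.3,0,0,-0.1,0]
    - [0.0,0,0,-0.2,0]
    - [0.0,0,0,-0.2,0]
    - [0.0,0,0,-1.5,0]
    - [0.0,0,0,-4.0,0]
    - [0.0,0,0,-8.0,0]
    - [0.0,0,0,-10.0,0]

```text
t: 28.02
tcp_pos: [0.4955, -0.3253, 0.2288]
tcp_rot: [-0.005, 0.8, 0.599, 0.004]
ft_force: [0.2, -0.3, 0.6]
finger_gap: 0.502
finger_force: 0.0
```

>>> move_arm:
  commands:
    - [0.0,4,0,0,0]
    - [0.0,8,0,0,0]
    - [0.0,8,-4,0,0]
    - [0.0,8,-8,0,0]
    - [0.0,8,-12,0,0]
    - [0.0,8,-16,0,0]
    - [0.0,8,-16,0,0]

```text
t: 28.6
tcp_pos: [0.3576, -0.2001, 0.2274]
tcp_rot: [-0.009, 0.801, 0.599, 0.002]
ft_force: [0.3, -0.6, 0.1]
finger_gap: 0.499
finger_force: 0.0
```

Run:
```python
from h import *
b=snap('side');a=snap('top');s=readout.read_state();print(s['tcp_pos'],s['ft_force'],s['qpos'].round(2))
for n,c in(('side',b),('top',a)):
  for k in('wide_wheel_centre','middle_wheel_centre','narrow_wheel_centre'):
    for r in silhouettes(n,k)[:2]:
      ys,xs=np.nonzero(r['mask']);print(n,k,round(float(r['score']),2),np.round(r['point'],1),xs.min(),xs.max(),ys.min(),ys.max())
  t=np.linspace(0,6.28,60)
  for z,rr in((.093,.03),(.123,.03),(.143,.014)):
    q=proj(c,np.c_[.4947+rr*np.cos(t),-.3243+rr*np.sin(t),np.full(60,z)]);print('pred',z,q.min(0).round(1),q.max(0).round(1))
W=np.hstack([cv2.resize(a['color'][165:225,330:400][...,::-1],(390,334),interpolation=2),cv2.resize(b['color'][110:180,255:335][...,::-1],(390,334),interpolation=2)])
cv2.imwrite('pics/end.png',W)
```

```text
[ 0.36339948 -0.20280672  0.22816629] [ 0.27236332 -1.10220663  0.31533383] [-0.52  0.06 -0.24  1.28  0.01  1.34]
side wide_wheel_centre 0.59 [296.4 149.1] 287 304 135 154
side middle_wheel_centre 0.5 [236.7 227.4] 227 244 219 230
side narrow_wheel_centre 0.77 [248.  204.5] 240 255 194 214
pred 0.093 [286. 147.] [304.2 155.1]
pred 0.123 [286.4 138.7] [305.  146.6]
pred 0.143 [291.8 135.1] [300.5 138.7]
top wide_wheel_centre 0.88 [364.7 196.1] 354 379 182 205
top middle_wheel_centre 0.55 [229.1 186.8] 222 238 181 197
pred 0.093 [354.5 184.6] [375.4 205.8]
pred 0.123 [357.4 183.5] [378.9 205.4]
pred 0.143 [365.2 188.8] [375.5 199.2]
```

The wheel's outlines match the fully seated prediction to within about a pixel or two in both cameras, and the other two wheels still stand in the case. I'll hand the job in.

```bash
python3 -c "
from h import *
print(ticket.close_job())"
```

```text
the job is handed in; nothing more can be done
None
```

I handed the job in at about 29 s, and the hand-in returned no verdict: the lid lies flat on the slab, pull bar up. Contact force and both cameras show the wide wheel fully home on the spindle, collar up, and I centred its flats by feel. The other two wheels still stand in the case, and the arm is clear of everything.

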